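# Lids back on the oiled wooden pots

### The job

The oil on these four wooden pots and boxes has dried: put each of the four lids on the one that it fits, seated fully down in its mouth and flat on the rim, and let go of it. Leave the pots and boxes standing where they are, and do not knock over the oil bottle.

Things in the scene. Friction and masses are not known exactly. Their poses are not given: they have to be found in the camera images.
- sugar_pot: Loose, plain brown wood, grain all alike. The large round pot, open at the top, 102 mm in diameter (belly; 98 mm at the rim), 58 mm high, its wall 10 mm, mouth about 78 mm in diameter. Origin: centre of its underside; z up.
- salt_pot: Loose, plain brown wood, grain all alike. The small round pot, open at the top, 74 mm in diameter (70 mm at the rim), 44 mm high, its wall 9 mm, mouth about 52 mm in diameter. Origin: centre of its underside; z up.
- tea_box: Loose, plain brown wood, grain all alike. The square open box, 94 x 94 mm, 60 mm high, walls 10 mm, mouth 74 x 74 mm. Origin: centre of its underside; x and y along its sides, z up.
- butter_box: Loose, plain brown wood, grain all alike. The oblong open box, 116 mm along its x, 68 mm along its y, 50 mm high, walls 9 mm, mouth 98 x 50 mm. Origin: centre of its underside; z up.
- sugar_lid: Loose, plain brown wood, grain all alike. Lid of the large round pot: round flange 98 mm in diameter, round spigot 69 mm in diameter, round knob 25 mm in diameter. Lies on the bench spigot down, grip up; from the bottom up: spigot 8 mm, flange 9 mm, grip 26 mm, 43 mm in all. Origin: centre of the spigot's underside, z up; the grip stands on that axis. Seated, the underside of the flange rests on the rim, and the origin is 8 mm below the rim. 
- salt_lid: Loose, plain brown wood, grain all alike. Lid of the small round pot: round flange 70 mm in diameter, round spigot 45 mm in diameter, round knob 25 mm in diameter. Lies on the bench spigot down, grip up; from the bottom up: spigot 8 mm, flange 9 mm, grip 26 mm, 43 mm in all. Origin: centre of the spigot's underside, z up; the grip stands on that axis. Seated, the underside of the flange rests on the rim, and the origin is 8 mm below the rim. 
- tea_lid: Loose, plain brown wood, grain all alike. Lid of the square box: flange 90 x 90 mm, spigot 65 x 65 mm, square knob 22 x 22 mm; x and y along its sides. Lies on the bench spigot down, grip up; from the bottom up: spigot 8 mm, flange 9 mm, grip 26 mm, 43 mm in all. Origin: centre of the spigot's underside, z up; the grip stands on that axis. Seated, the underside of the flange rests on the rim, and the origin is 8 mm below the rim. 
- butter_lid: Loose, plain brown wood, grain all alike. Lid of the oblong box: flange 112 x 64 mm, spigot 89 x 41 mm, bar grip 50 mm long and 18 mm wide; x along its length and the bar's. Lies on the bench spigot down, grip up; from the bottom up: spigot 8 mm, flange 9 mm, grip 26 mm, 43 mm in all. Origin: centre of the spigot's underside, z up; the grip stands on that axis. Seated, the underside of the flange rests on the rim, and the origin is 8 mm below the rim. 
- oil_bottle: Bystander: round amber bottle of wood oil, 60 mm in diameter, 170 mm high, black cap, standing loose at the right-hand side (-y) of the pots. Origin: centre of its underside; z up.
There are look-alikes about, which are no part of the job. What is shaped like the butter_box but green or purple is not meant.

How it is judged:
By the outcome, as a careful person would: the job done as asked, in the order asked, and still so for the second after the job is handed in, with the robot touching nothing.
It also fails if it takes over 109 s, if anything falls off the work surface, if the arm or the gripper's body presses on something with over 40 N, if the wrist force passes 120 N, or if a joint passes its speed limit or range.

### The arm

A 6-joint arm with a two-finger parallel gripper is mounted at the origin on the work surface. World frame = base frame: x ahead of the robot, y to its left, z up, the work surface at z = 0. Lengths are in m, angles in rad, forces in N, time in s.
With the tool pointing down it reaches from about 0.35 to 0.85 m from the base axis. Payload 8.1 kg.
Tool frame: the origin (TCP) lies between the finger pads; the fingertips stand 14 mm ahead of it and the grasp point (between the pads) lies 5 mm behind it; z points along the fingers, y is the line along which they close (so a half turn about z gives the same grasp; the last joint's range is limited). The gripper opens to 93 mm and grips with 3 to 60 N. Pads are 15 mm wide; open, the fingers measure 128 mm over their backs; the gripper's body (75 mm by 188 mm) begins 65 mm behind the grasp point.
Start: joints at [-1.284, 0.13, 1.488, -0, 1.523, -0.085], TCP at [0.218, -0.559, 0.233] pointing down, gripper open.
Joint ranges: [-2.96, 2.96], [-0.89, 2.26], [0.02, 2.5], [-1.34, 4.48], [0, 2.73], [-2.66, 2.66]. Speed limits (rad/s): [2.39, 2.39, 2.79, 3.14, 3.14, 3.14].

### API

Orientations are given as a rotation vector (axis times angle).
In Python, from plant import robot gives the robot as it stands.
- The arm moves only by the tool arm_command, never from a script. Its argument "targets" is a list of rows, each an object of numbers: "x", "y", "z": the shift along the world's x, y, z in units of 500 mm (1.0 is 500 mm); "rx", "ry", "rz": the turn, a rotation vector about the world's x, y, z in units of 2 rad (1.0 is 2 rad); "claw": the closure in counts, from 0 (fully open) to 255 (shut). In form: [{"x": .., "y": .., "z": .., "rx": .., "ry": .., "rz": .., "claw": ..}, ...]. A call has 1 to 10 rows; each row is the pose to reach, as a shift and turn from the pose commanded when the call began; what a row does not reach only later rows make up. A row lasts 1/12 s, in which the tool goes at most 41.7 mm and 7.16 degrees, less where a joint would pass 70% of its speed; a pose out of reach is approached as far as the arm can. A call with a number of a shift or a turn outside -1 to 1 is refused whole. A call with a gripper value outside its range is refused whole. The fingers move at their own pace and stop on an object; "squeeze" is the grip in N (left out, the last holds). Time passes only in rows, so rows that repeat a pose let the fingers close. It gives the time, the measured TCP pose, the force, the opening and the grip force at its end, in the units of the state.
- robot.read_state(): the state, without advancing time (a new reading comes with each control period).
- robot.read_camera(name): name is "scene" or "top" or "wrist"; returns (picture, depth): 384x512x3 uint8, red, green, blue; 384x512 float32, m along the optical axis (not along the pixel's ray), 0 where there is no reading.
- robot.get_calibration(name): a dict with "intrinsics" (3x3 intrinsics, pixels), "origin" and "orientation" of the camera in the world. Camera axes: x right, y up, looking along -z (the intrinsics and any distortion apply to the point x, -y, -z); pixel columns grow to the right and rows downward; lengths in m; the calibration is good to about 2 mm. A picture is of the moment at which its call begins: read the wrist's pose just before it. get_calibration takes no time and is no camera call; for the wrist camera it gives the pose at the moment of the call.
- robot.close_job(): hands the job in; it is judged then, once.
The state is a dict: "t": time; "q": joint angles; "dq": joint speeds; "joint_torque": joint torques, N m; "tool_pos": TCP position; "orientation": TCP orientation; "force": force on the tool from outside, world axes, zero at the start; "wrist_torque": the same for the moment, N m; "opening": finger opening in m; "gripper_force": force on a finger pad.
Only numpy, scipy, OpenCV 4.12 (cv2) and the standard library are available. Lean on these libraries where they do the work, as an engineer would, in place of code of your own. Each camera call takes 0.05 s, during which the arm holds its last target. There are 200 camera calls.

## Working session

There is one attempt and no reset: what is moved stays moved. The work goes in short steps, Python scripts to look and compute and a tool call to move; the robot and the scene stay as the last step left them, time stands still between calls to the robot, and variables do not carry over. Pictures are saved under pics/ and viewed, at most 14 in all, crops included, and the job is handed in when it is done.

Besides the shell and the picture viewer there is one more tool, called after "Call:" as name([rows], argument=value, ...), one row to a line, values as JSON. arm_command: Moves the arm, as the interface text tells. Shifts and turns lie within -1 to 1; 1 stands for 500 mm of shift or 2 rad of turn. Its arguments: {"type":"object","properties":{"targets":{"type":"array","items":{"type":"object","properties":{"x":{"type":"number","minimum":-1,"maximum":1},"y":{"type":"number","minimum":-1,"maximum":1},"z":{"type":"number","minimum":-1,"maximum":1},"rx":{"type":"number","minimum":-1,"maximum":1},"ry":{"type":"number","minimum":-1,"maximum":1},"rz":{"type":"number","minimum":-1,"maximum":1},"claw":{"type":"number"}}}},"squeeze":{"type":"number"}},"required":["targets"]}

```bash
mkdir -p pics && cat > h.py <<'E'
import numpy as np,cv2
from plant import robot
def snap(n,f):
    c=robot.get_calibration(n);p,d=robot.read_camera(n)
    cv2.imwrite(f'pics/{f}.png',p[:,:,::-1]);np.savez(f'pics/{f}.npz',p=p,d=d,K=c['intrinsics'],o=c['origin'],R=c['orientation'])
    return c
def cloud(f):
    z=np.load(f'pics/{f}.npz');d=z['d'];K=z['K'];R=z['R']
    if R.ndim==1: R=cv2.Rodrigues(R)[0]
    v,u=np.mgrid[:384,:512]
    P=np.stack([(u-K[0,2])/K[0,0]*d,-(v-K[1,2])/K[1,1]*d,-d],-1)
    W=P@R.T+z['o'];W[d==0]=np.nan
    return z['p'],W
E
python3 - <<'E'
from h import *
for n in('top','scene'):
    c=snap(n,n+'0');print(c)
print(robot.read_state())
a=cv2.imread('pics/top0.png');cv2.imwrite('pics/top0b.png',cv2.resize(a,(800,600),interpolation=2))
E
```

```text
{'intrinsics': array([[364.67836028,   0.        , 252.99202075],
       [  0.        , 364.67836028, 190.20879059],
       [  0.        ,   0.        ,   1.        ]]), 'origin': array([ 0.37662423, -0.11427245,  1.04568422]), 'orientation': array([ 0.04504447, -0.04691275, -1.58605374])}
{'intrinsics': array([[429.20480833,   0.        , 256.60262033],
       [  0.        , 429.20480833, 196.2592824 ],
       [  0.        ,   0.        ,   1.        ]]), 'origin': array([1.01846087, 0.18791765, 1.02744376]), 'orientation': array([0.35126687, 0.59467472, 2.00641985])}
{'t': 0.1, 'q': array([-1.28442510e+00,  1.31102332e-01,  1.48915731e+00, -6.00074637e-06,
        1.52302522e+00, -8.54148865e-02]), 'dq': array([-8.65634378e-05, -2.40367155e-03, -3.59937865e-03, -4.06000792e-05,
        1.45481684e-03,  1.77064352e-03]), 'joint_torque': array([ 1.86669458e-03, -5.61340570e+01, -4.93096626e+01,  7.71010900e-02,
        2.91282905e-02, -8.32071419e-05]), 'tool_pos': array([ 0.21783788, -0.55852631,  0.23168955]), 'orientation': array([-3.08581382e+00, -5.80331964e-01,  2.75853021e-04]), 'force': array([-0.21571056, -0.02896946, -0.27435325]), 'wrist_torque': array([-0.00738606, -0.00281282, -0.02566028]), 'gripper_force': 0.0, 'opening': 0.09260922318447766}
```

View pics/top0b.png

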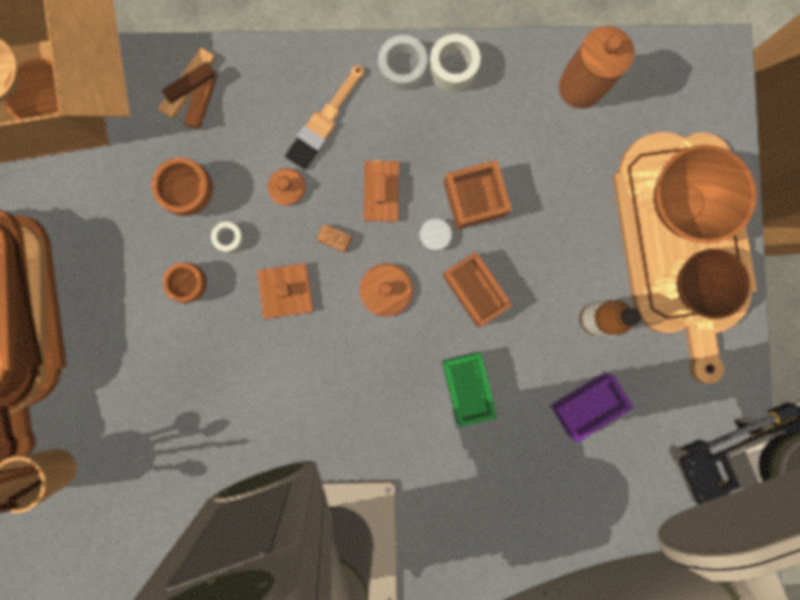

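View pics/scene0.png

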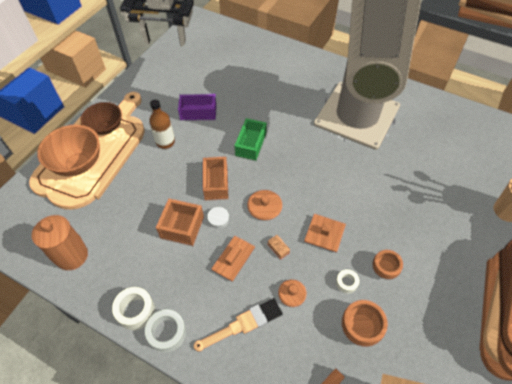

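Identification from the top view (800x600): sugar_pot (181,186), salt_pot (185,282), tea_box (478,194), brown butter_box (477,289). Green (469,389) and purple (592,406) are the look-alikes. Lids: sugar (386,290), salt (287,186), tea (286,290), butter (381,190); bottle (605,317).

```bash
cat > meas.py <<'E'
from h import *
p,W=cloud('top0')
O=dict(sugar_pot=(181,186,.058),salt_pot=(185,282,.044),tea_box=(478,194,.060),butter_box=(477,289,.05),sugar_lid=(386,290,.017),salt_lid=(287,186,.017),tea_lid=(286,290,.017),butter_lid=(381,190,.017),bottle=(612,317,.17))
v,u=np.mgrid[:384,:512]
hsv=cv2.cvtColor(p,cv2.COLOR_RGB2HSV)
b=(W[...,2]);print('bench z',np.nanmedian(b[(u>150)&(u<330)&(v>150)&(v<240)&(hsv[...,1]<60)]))
for n,(x,y,h) in O.items():
    x*=.64;y*=.64
    near=(np.hypot(u-x,v-y)<32)
    m=near&(hsv[...,1]>90)
    for lab,mm in (('rim',m&(abs(W[...,2]-h)<.006)),('knob',m&(abs(W[...,2]-.043)<.006))):
        if lab=='knob' and 'lid' not in n: continue
        mm=cv2.morphologyEx(mm.astype(np.uint8),cv2.MORPH_OPEN,np.ones((2,2)))
        k,L,S,C=cv2.connectedComponentsWithStats(mm)
        if k<2: print(n,lab,'none');continue
        i=1+np.argmax(S[1:,4]);q=W[L==i]
        xy=(q[:,:2]*1000).astype(np.float32)
        r=cv2.minAreaRect(xy);c=cv2.minEnclosingCircle(xy)
        print(n,lab,len(q),'z',np.median(q[:,2]).round(4),'rect',np.round(r[0],1),np.round(r[1],1),round(r[2],1),'circ',np.round(c[0],1),round(c[1],1))
E
python3 meas.py
python3 -c "
import cv2
a=cv2.imread('pics/top0.png')[85:225,85:345];cv2.imwrite('pics/crop0.png',cv2.resize(a,(780,420),interpolation=2))"
```

```text
bench z -0.0003740579914137676
sugar_pot rim 388 z 0.0561 rect [636.7 260.6] [92.4 95. ] 88.3 circ [636.1 260.1] 48.7
salt_pot rim 243 z nan rect [465.1 261.4] [66.4 53.3] 41.2 circ [464.9 259.5] 36.2
tea_box rim 461 z nan rect [ 622.8 -270.3] [101.6 110.3] 15.8 circ [ 624.5 -269.9] 73.7
butter_box rim 411 z nan rect [ 445.7 -266.6] [118.8  77.1] 33.0 circ [ 445.1 -266.3] 69.0
sugar_lid rim 823 z nan rect [nan nan] [0. 0.] 0.0 circ [ 448.9 -100.9] 48.4
sugar_lid knob 63 z 0.0411 rect [448.  -99.5] [22.  20.8] 89.1 circ [449.3 -99.7] 12.1
salt_lid rim 369 z nan rect [641.6  80.7] [63.1 63.8] 3.1 circ [641.6  79.5] 34.1
salt_lid knob 60 z 0.042 rect [641.6  80.6] [19.4 18.7] 1.2 circ [640.9  80.8] 11.2
tea_lid rim 905 z nan rect [449.6  84.1] [89.8 84.8] 9.0 circ [450.   84.5] 61.3
tea_lid knob 62 z 0.0416 rect [449.8  84.2] [18.6 20.3] 2.1 circ [449.8  85.4] 12.9
butter_lid rim 721 z nan rect [633.6 -93.5] [ 62.9 112.5] 89.0 circ [634.  -94.9] 63.4
butter_lid knob 116 z nan rect [633.3 -93.7] [16.5 50.8] 88.9 circ [633.5 -93.8] 26.5
bottle rim none
```

View pics/crop0.png

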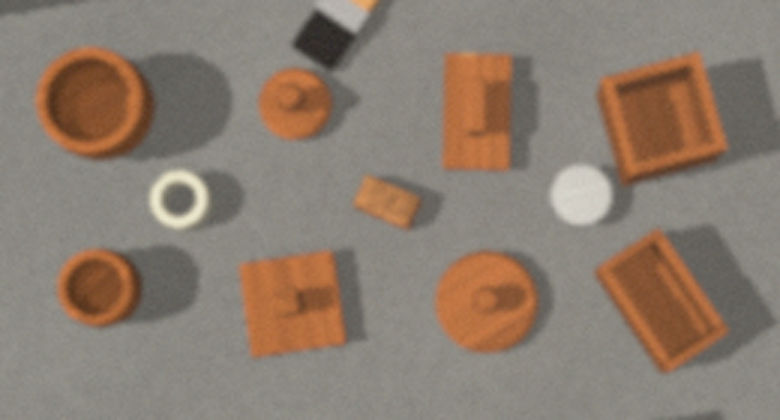

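The crop confirms the identification: four plain brown containers at crop (95,103), (98,287), (662,118), (662,300) and four lids between them. Now a model-fit for precise poses.

```bash
cat > fit.py <<'E'
from h import *
import sys
from scipy.optimize import minimize
# name: plane h, outer (d or a,b), inner, xy0, th0
M=dict(sugar_pot=(.058,98,78,636.5,260.4,0),salt_pot=(.044,70,52,465,260.5,0),
tea_box=(.060,(94,94),(74,74),622,-268,.2),butter_box=(.05,(116,68),(98,50),445,-265,.57),
sugar_lid=(.017,98,0,448.5,-100,0),salt_lid=(.017,70,0,641.5,80,0),tea_lid=(.017,(90,90),0,449.7,84.3,.1),butter_lid=(.017,(112,64),0,633.6,-94,0))
def sdf(x,y,s):
    if not isinstance(s,tuple): return np.hypot(x,y)-s/2
    return np.maximum(abs(x)-s[0]/2,abs(y)-s[1]/2)
def fit(f,n,tol=.008,sig=1.2):
    h,out,inn,x0,y0,t0=M[n]
    p,W=cloud(f);z=np.load(f'pics/{f}.npz');o=z['o']
    R=z['R'];R=cv2.Rodrigues(R)[0] if R.ndim==1 else R;K=z['K']
    v,u=np.mgrid[:384,:512]
    D=np.stack([(u-K[0,2])/K[0,0],-(v-K[1,2])/K[1,1],-np.ones(u.shape)],-1)@R.T
    X=(o+D*((h-o[2])/D[...,2])[...,None])*1000
    Z=W[...,2];ok=~np.isnan(Z)
    lab=(Z>h-tol) if inn else (Z>.008)
    sel=ok&(np.hypot(X[...,0]-x0,X[...,1]-y0)<(82 if 'butter' in n else 72 if isinstance(out,tuple) else out/2+12))
    x,y,l=X[sel][:,0],X[sel][:,1],lab[sel].astype(float)
    def c(q):
        a=np.array(q[2]);dx,dy=x-q[0],y-q[1];xx=np.cos(a)*dx+np.sin(a)*dy;yy=-np.sin(a)*dx+np.cos(a)*dy
        d=sdf(xx,yy,out)
        if inn: d=np.maximum(d,-sdf(xx,yy,inn))
        return ((1/(1+np.exp(d/sig))-l)**2).mean()
    best=min((minimize(c,[x0+i,y0+j,t0],method='Nelder-Mead',options=dict(initial_simplex=[[x0+i,y0+j,t0],[x0+i+4,y0+j,t0],[x0+i,y0+j+4,t0],[x0+i,y0+j,t0+.1]])) for i in(-2,2) for j in(-2,2)),key=lambda r:r.fun)
    return best.x,best.fun
if __name__=='__main__':
    # butter box x-axis direction: try both signs of tilt
    for n in M:
        for f in ('top0','scene0'):
            c=[]
            for t in ([M[n][5],-.57,1.0,-1.0,1.571,-.2] if isinstance(M[n][1],tuple) else [0]):
                M[n]=M[n][:5]+(t,);c.append(fit(f,n))
            b=min(c,key=lambda r:r[1]);print(n,f,np.round(b[0][:2],1),'deg',round(np.degrees(b[0][2]),1),round(b[1],4))
    p,W=cloud('top0');q=W[190:215,375:410].reshape(-1,3);q=q[q[:,2]>.06];print('bottle',np.nanmean(q,0),np.nanmax(q,0))
E
python3 fit.py
```

```text
sugar_pot top0 [638.  261.7] deg 2.8 0.0317
sugar_pot scene0 [643.4 261.7] deg -13.1 0.0301
salt_pot top0 [467.8 260.5] deg -9.1 0.0331
salt_pot scene0 [473.3 260.5] deg -8.4 0.0469
tea_box top0 [ 616.8 -261.9] deg 104.5 0.022
tea_box scene0 [ 622.1 -262. ] deg 104.7 0.036
butter_box top0 [ 447.5 -258.5] deg 32.8 0.0161
butter_box scene0 [ 452.9 -258.6] deg 32.7 0.0254
sugar_lid top0 [450.7 -97.2] deg 2.4 0.0128
sugar_lid scene0 [456.7 -97.3] deg -6.1 0.0131
salt_lid top0 [642.7  82.2] deg 1.6 0.0244
salt_lid scene0 [648.8  82.5] deg -6.5 0.0148
tea_lid top0 [451.7  85.8] deg -82.3 0.0102
tea_lid scene0 [456.7  85.3] deg 7.6 0.014
butter_lid top0 [632.6 -90.8] deg -2.0 0.0078
butter_lid scene0 [637.3 -91. ] deg -1.7 0.0088
bottle [ 0.39211891 -0.46682043  0.12095616] [ 0.42248506 -0.44753543  0.17444208]
```

```bash
python3 - <<'E'
import re
s=open('fit.py').read()
s=s.replace("    x,y,l=X[sel]","    if not inn: lab=(cv2.cvtColor(p,cv2.COLOR_RGB2HSV)[...,1]>110); sel=np.hypot(X[...,0]-x0,X[...,1]-y0)<(70 if isinstance(out,tuple) else out/2+8)\n    x,y,l=X[sel]")
open('fitc.py','w').write(s)
from h import *
for f in('top0','scene0'):
    p,W=cloud(f);d=np.load(f'pics/{f}.npz')['d']
    s=(cv2.cvtColor(p,cv2.COLOR_RGB2HSV)[...,1]>110)
    box=(slice(90,220),slice(90,340)) if f=='top0' else (slice(150,350),slice(150,420))
    a=s.astype(float);Z=np.nan_to_num(W[...,2]);m=(Z>.008).astype(float)
    r=[]
    for dy in range(-6,7):
        for dx in range(-6,7):
            b=np.roll(m,(dy,dx),(0,1));r.append(((a[box]-b[box])**2).mean())
    r=np.array(r).reshape(13,13);i=np.unravel_index(r.argmin(),r.shape);print(f,'shift depth by (dy,dx)',i[0]-6,i[1]-6,r.min(),r[6,6],'nan frac',np.isnan(W[box][...,2]).mean())
E
python3 fitc.py | grep -v bottle
```

```text
top0 shift depth by (dy,dx) 0 1 0.057784615384615386 0.05870769230769231 nan frac 0.004184615384615385
scene0 shift depth by (dy,dx) 0 0 0.0677962962962963 0.0677962962962963 nan frac 0.003759259259259259
sugar_pot top0 [638.  261.7] deg 2.8 0.0317
sugar_pot scene0 [643.4 261.7] deg -13.1 0.0301
salt_pot top0 [467.8 260.5] deg -9.1 0.0331
salt_pot scene0 [473.3 260.5] deg -8.4 0.0469
tea_box top0 [ 616.8 -261.9] deg 104.5 0.022
tea_box scene0 [ 622.1 -262. ] deg 104.7 0.036
butter_box top0 [ 447.5 -258.5] deg 32.8 0.0161
butter_box scene0 [ 452.9 -258.6] deg 32.7 0.0254
sugar_lid top0 [451.5 -98.9] deg 2.0 0.029
sugar_lid scene0 [456.6 -96.7] deg -5.2 0.0229
salt_lid top0 [643.5  81.1] deg 4.8 0.0273
salt_lid scene0 [648.2  82.8] deg -9.2 0.0322
tea_lid top0 [452.5  84.2] deg 7.9 0.0136
tea_lid scene0 [455.9  85. ] deg 7.6 0.0147
butter_lid top0 [633.5 -92.2] deg -1.7 0.0124
butter_lid scene0 [637.  -91.4] deg -1.8 0.0134
```

Call:
arm_command([
  {"z": 0.08, "claw": 100},
  {"x": 0.05, "y": 0.056, "z": 0.08, "rz": -0.05, "claw": 100},
  {"x": 0.1, "y": 0.112, "z": 0.08, "rz": -0.1, "claw": 100},
  {"x": 0.15, "y": 0.168, "z": 0.08, "rz": -0.15, "claw": 100},
  {"x": 0.2, "y": 0.224, "z": 0.08, "rz": -0.2, "claw": 100},
  {"x": 0.25, "y": 0.28, "z": 0.08, "rz": -0.201, "claw": 100},
  {"x": 0.3, "y": 0.336, "z": 0.08, "rz": -0.201, "claw": 100},
  {"x": 0.35, "y": 0.392, "z": 0.08, "rz": -0.201, "claw": 100},
  {"x": 0.4, "y": 0.448, "z": 0.08, "rz": -0.201, "claw": 100},
  {"x": 0.45, "y": 0.504, "z": 0.08, "rz": -0.201, "claw": 100},
], squeeze=25)

```text
schema error: expected keys x, y, z, rx, ry, rz, claw
```

Call:
arm_command([
  {"x": 0, "y": 0, "z": 0.08, "rx": 0, "ry": 0, "rz": 0, "claw": 100},
  {"x": 0.05, "y": 0.056, "z": 0.08, "rx": 0, "ry": 0, "rz": -0.05, "claw": 100},
  {"x": 0.1, "y": 0.112, "z": 0.08, "rx": 0, "ry": 0, "rz": -0.1, "claw": 100},
  {"x": 0.15, "y": 0.168, "z": 0.08, "rx": 0, "ry": 0, "rz": -0.15, "claw": 100},
  {"x": 0.2, "y": 0.224, "z": 0.08, "rx": 0, "ry": 0, "rz": -0.201, "claw": 100},
  {"x": 0.25, "y": 0.28, "z": 0.08, "rx": 0, "ry": 0, "rz": -0.201, "claw": 100},
  {"x": 0.3, "y": 0.336, "z": 0.08, "rx": 0, "ry": 0, "rz": -0.201, "claw": 100},
  {"x": 0.35, "y": 0.392, "z": 0.08, "rx": 0, "ry": 0, "rz": -0.201, "claw": 100},
  {"x": 0.4, "y": 0.448, "z": 0.08, "rx": 0, "ry": 0, "rz": -0.201, "claw": 100},
  {"x": 0.45, "y": 0.504, "z": 0.08, "rx": 0, "ry": 0, "rz": -0.201, "claw": 100},
], squeeze=25)

```text
t: 0.93
tool_pos: [0.4437, -0.3053, 0.2723]
orientation: [-3.141, 0.048, 0.001]
force: [-0.5, -0.5, -0.2]
opening: 0.0563
gripper_force: 0.0
```

Call:
arm_command([
  {"x": 0.054, "y": 0.06, "z": 0, "rx": 0, "ry": 0, "rz": 0, "claw": 100},
  {"x": 0.108, "y": 0.12, "z": 0, "rx": 0, "ry": 0, "rz": 0, "claw": 100},
  {"x": 0.162, "y": 0.18, "z": 0, "rx": 0, "ry": 0, "rz": 0, "claw": 100},
  {"x": 0.216, "y": 0.24, "z": 0, "rx": 0, "ry": 0, "rz": 0, "claw": 100},
  {"x": 0.27, "y": 0.3, "z": 0, "rx": 0, "ry": 0, "rz": 0, "claw": 100},
  {"x": 0.324, "y": 0.36, "z": 0, "rx": 0, "ry": 0, "rz": 0, "claw": 100},
  {"x": 0.37, "y": 0.415, "z": 0, "rx": 0, "ry": 0, "rz": 0, "claw": 100},
  {"x": 0.383, "y": 0.428, "z": 0, "rx": 0, "ry": 0, "rz": 0, "claw": 100},
  {"x": 0.383, "y": 0.428, "z": 0, "rx": 0, "ry": 0, "rz": 0, "claw": 100},
])

```text
t: 1.68
tool_pos: [0.6353, -0.0904, 0.2714]
orientation: [-3.141, 0.041, 0.002]
force: [-0.5, -0.1, -0.7]
opening: 0.0564
gripper_force: 0.0
```

```bash
python3 - <<'E'
from h import *
import fitc
s=robot.read_state();print(s['tool_pos'])
print(snap('wrist','w1'))
for fm in(1,):
    for n in('butter_lid','salt_lid','sugar_lid'):
        try: print(n,fitc.fit('w1',n))
        except Exception as e: print(n,e)
E
```

```text
[ 0.63534886 -0.09038644  0.27140986]
{'intrinsics': array([[317.30695156,   0.        , 259.51224473],
       [  0.        , 317.30695156, 191.07950664],
       [  0.        ,   0.        ,   1.        ]]), 'origin': array([ 0.71974378, -0.09275705,  0.42377485]), 'orientation': array([-0.23832172,  0.24621223, -1.58246395])}
butter_lid (array([ 6.35310276e+02, -9.22662594e+01, -2.97444140e-02]), np.float64(0.01192907457323524))
salt_lid (array([6.46786305e+02, 7.97123021e+01, 8.03105729e-02]), np.float64(0.023171291138062603))
sugar_lid (array([ 4.56564115e+02, -9.85278985e+01, -1.91797475e-01]), np.float64(0.018279443344981307))
```

View pics/w1.png

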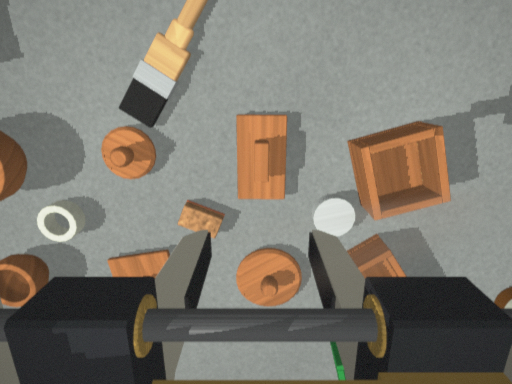

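Call:
arm_command([
  {"x": 0, "y": 0, "z": -0.08, "rx": 0, "ry": 0, "rz": 0, "claw": 100},
  {"x": 0, "y": 0, "z": -0.16, "rx": 0, "ry": 0, "rz": 0, "claw": 100},
  {"x": 0, "y": 0, "z": -0.24, "rx": 0, "ry": 0, "rz": 0, "claw": 100},
  {"x": 0, "y": 0, "z": -0.32, "rx": 0, "ry": 0, "rz": 0, "claw": 100},
  {"x": 0, "y": 0, "z": -0.39, "rx": 0, "ry": 0, "rz": 0, "claw": 100},
  {"x": 0, "y": 0, "z": -0.44, "rx": 0, "ry": 0, "rz": 0, "claw": 100},
  {"x": 0, "y": 0, "z": -0.462, "rx": 0, "ry": 0, "rz": 0, "claw": 100},
  {"x": 0, "y": 0, "z": -0.471, "rx": 0, "ry": 0, "rz": 0, "claw": 100},
  {"x": 0, "y": 0, "z": -0.471, "rx": 0, "ry": 0, "rz": 0, "claw": 100},
])

```text
t: 2.48
tool_pos: [0.6339, -0.0941, 0.0371]
orientation: [3.141, -0.049, -0.001]
force: [-0.3, 0.3, 0.5]
opening: 0.0564
gripper_force: 0.0
```

Call:
arm_command([
  {"x": 0, "y": 0, "z": 0, "rx": 0, "ry": 0, "rz": 0, "claw": 255},
  {"x": 0, "y": 0, "z": 0, "rx": 0, "ry": 0, "rz": 0, "claw": 255},
  {"x": 0, "y": 0, "z": 0, "rx": 0, "ry": 0, "rz": 0, "claw": 255},
  {"x": 0, "y": 0, "z": 0, "rx": 0, "ry": 0, "rz": 0, "claw": 255},
  {"x": 0, "y": 0, "z": 0, "rx": 0, "ry": 0, "rz": 0, "claw": 255},
  {"x": 0, "y": 0, "z": 0, "rx": 0, "ry": 0, "rz": 0, "claw": 255},
], squeeze=25)

```text
t: 2.98
tool_pos: [0.6348, -0.0929, 0.0376]
orientation: [3.141, -0.047, 0.001]
force: [-0.9, 0.0, -0.6]
opening: 0.0208
gripper_force: 0.0
```

```bash
python3 - <<'E'
from h import *
import fitc
print({k:np.round(v,4) for k,v in robot.read_state().items() if k in('tool_pos','orientation','force','opening','gripper_force')})
print(fitc.fit('w1','tea_box'))
E
```

```text
{'tool_pos': array([ 0.6348, -0.0929,  0.0376]), 'orientation': array([ 3.1411e+00, -4.7100e-02,  1.0000e-03]), 'force': array([-0.9122,  0.0247, -0.5777]), 'gripper_force': np.float64(0.0), 'opening': np.float64(0.0208)}
(array([ 6.20196437e+02, -2.62258110e+02,  2.55584319e-01]), np.float64(0.03401501494884176))
```

Call:
arm_command([
  {"x": 0, "y": 0, "z": 0, "rx": 0, "ry": 0, "rz": 0, "claw": 255},
  {"x": 0, "y": 0, "z": 0, "rx": 0, "ry": 0, "rz": 0, "claw": 255},
  {"x": 0, "y": 0, "z": 0, "rx": 0, "ry": 0, "rz": 0, "claw": 255},
  {"x": 0, "y": 0, "z": 0.04, "rx": 0, "ry": 0, "rz": 0, "claw": 255},
  {"x": 0, "y": 0, "z": 0.1, "rx": 0, "ry": 0, "rz": 0, "claw": 255},
  {"x": 0, "y": 0, "z": 0.16, "rx": 0, "ry": 0, "rz": 0, "claw": 255},
  {"x": 0, "y": 0, "z": 0.2, "rx": 0, "ry": 0, "rz": 0, "claw": 255},
  {"x": 0, "y": 0, "z": 0.2, "rx": 0, "ry": 0, "rz": 0, "claw": 255},
])

```text
t: 3.65
tool_pos: [0.6376, -0.0937, 0.1431]
orientation: [3.139, -0.047, 0.013]
force: [0.4, 0.2, -1.0]
opening: 0.018
gripper_force: 25.0
```

Call:
arm_command([
  {"x": -0.04, "y": -0.036, "z": 0, "rx": 0, "ry": 0, "rz": 0.05, "claw": 255},
  {"x": -0.09, "y": -0.081, "z": 0, "rx": 0, "ry": 0, "rz": 0.1, "claw": 255},
  {"x": -0.14, "y": -0.126, "z": 0, "rx": 0, "ry": 0, "rz": 0.15, "claw": 255},
  {"x": -0.19, "y": -0.17, "z": 0, "rx": 0, "ry": 0, "rz": 0.2, "claw": 255},
  {"x": -0.24, "y": -0.215, "z": 0, "rx": 0, "ry": 0, "rz": 0.25, "claw": 255},
  {"x": -0.29, "y": -0.26, "z": 0, "rx": 0, "ry": 0, "rz": 0.29, "claw": 255},
  {"x": -0.34, "y": -0.305, "z": 0, "rx": 0, "ry": 0, "rz": 0.301, "claw": 255},
  {"x": -0.369, "y": -0.331, "z": 0, "rx": 0, "ry": 0, "rz": 0.301, "claw": 255},
  {"x": -0.369, "y": -0.331, "z": 0, "rx": 0, "ry": 0, "rz": 0.301, "claw": 255},
  {"x": -0.369, "y": -0.331, "z": 0, "rx": 0, "ry": 0, "rz": 0.301, "claw": 255},
])

```text
t: 4.48
tool_pos: [0.449, -0.2588, 0.136]
orientation: [-3.014, -0.882, 0.001]
force: [-0.0, 0.9, -1.0]
opening: 0.0174
gripper_force: 25.0
```

```bash
python3 - <<'E'
from h import *
print({k:np.round(v,4) for k,v in robot.read_state().items() if k in('tool_pos','orientation','force','opening','gripper_force')})
snap('wrist','w2')
s=robot.read_state();a=s['orientation'];print(np.degrees(2*np.arctan2(a[1],a[0]))-90)
E
```

```text
{'tool_pos': array([ 0.449 , -0.2588,  0.136 ]), 'orientation': array([-3.014e+00, -8.818e-01,  1.000e-03]), 'force': array([-0.0207,  0.9381, -1.0211]), 'gripper_force': np.float64(24.9998), 'opening': np.float64(0.0174)}
-417.3123863797602
```

View pics/w2.png

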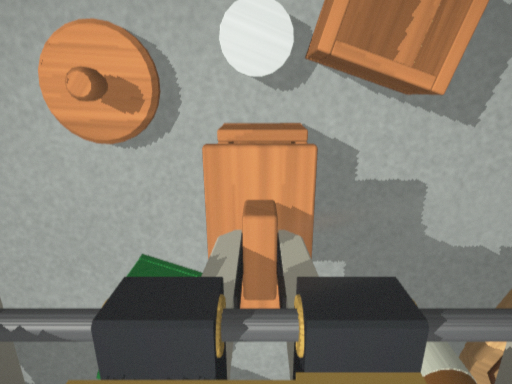

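The wrist view shows the lid (203–317 px wide) held flat over the butter box (back edge 219–307), aligned in yaw. Lowering.

Call:
arm_command([
  {"x": 0, "y": 0, "z": -0.04, "rx": 0, "ry": 0, "rz": 0, "claw": 255},
  {"x": 0, "y": 0, "z": -0.075, "rx": 0, "ry": 0, "rz": 0, "claw": 255},
  {"x": 0, "y": 0, "z": -0.092, "rx": 0, "ry": 0, "rz": 0, "claw": 255},
  {"x": 0, "y": 0, "z": -0.1, "rx": 0, "ry": 0, "rz": 0, "claw": 255},
  {"x": 0, "y": 0, "z": -0.105, "rx": 0, "ry": 0, "rz": 0, "claw": 255},
  {"x": 0, "y": 0, "z": -0.105, "rx": 0, "ry": 0, "rz": 0, "claw": 255},
])

```text
t: 5.03
tool_pos: [0.4503, -0.2581, 0.0845]
orientation: [-3.013, -0.887, 0.0]
force: [0.6, 0.2, -0.1]
opening: 0.0178
gripper_force: 25.0
```

Call:
arm_command([
  {"x": 0, "y": 0, "z": -0.004, "rx": 0, "ry": 0, "rz": 0, "claw": 255},
  {"x": 0, "y": 0, "z": -0.008, "rx": 0, "ry": 0, "rz": 0, "claw": 255},
  {"x": 0, "y": 0, "z": -0.01, "rx": 0, "ry": 0, "rz": 0, "claw": 255},
  {"x": 0, "y": 0, "z": -0.01, "rx": 0, "ry": 0, "rz": 0, "claw": 255},
  {"x": 0, "y": 0, "z": -0.01, "rx": 0, "ry": 0, "rz": 0, "claw": 255},
])

```text
t: 5.45
tool_pos: [0.4501, -0.2586, 0.0799]
orientation: [3.014, 0.886, 0.0]
force: [-0.1, -0.2, -0.8]
opening: 0.0177
gripper_force: 25.0
```

Call:
arm_command([
  {"x": 0, "y": 0, "z": 0, "rx": 0, "ry": 0, "rz": 0, "claw": 100},
  {"x": 0, "y": 0, "z": 0, "rx": 0, "ry": 0, "rz": 0, "claw": 100},
  {"x": 0, "y": 0, "z": 0, "rx": 0, "ry": 0, "rz": 0, "claw": 100},
  {"x": 0, "y": 0, "z": 0.03, "rx": 0, "ry": 0, "rz": 0, "claw": 100},
  {"x": 0, "y": 0, "z": 0.09, "rx": 0, "ry": 0, "rz": 0, "claw": 100},
  {"x": 0, "y": 0, "z": 0.16, "rx": 0, "ry": 0, "rz": 0, "claw": 100},
  {"x": 0, "y": 0, "z": 0.22, "rx": 0, "ry": 0, "rz": 0, "claw": 100},
  {"x": 0, "y": 0, "z": 0.26, "rx": 0, "ry": 0, "rz": 0, "claw": 100},
])

```text
t: 6.12
tool_pos: [0.4509, -0.2592, 0.2135]
orientation: [3.011, 0.885, 0.004]
force: [0.0, -0.4, 0.7]
opening: 0.0564
gripper_force: 0.0
```

```bash
python3 - <<'E'
from h import *
import fitc
print({k:np.round(v,4) for k,v in robot.read_state().items() if k in('tool_pos','orientation','force','opening')})
snap('wrist','w3')
for n in('sugar_lid','tea_box'):print(n,fitc.fit('w3',n))
p,W=cloud('w3');X=W.reshape(-1,3);m=(np.hypot(X[:,0]-.45,X[:,1]+.2586)<.07)&(X[:,2]>.04)&(X[:,2]<.075);q=X[m]
A=np.c_[q[:,:2]-[.45,-.2586],np.ones(len(q))];print(len(q),np.linalg.lstsq(A,q[:,2],rcond=None)[0],np.median(q[:,2]))
E
```

```text
{'tool_pos': array([ 0.4509, -0.2592,  0.2135]), 'orientation': array([3.011, 0.885, 0.004]), 'force': array([ 0.0201, -0.4122,  0.6784]), 'opening': np.float64(0.0564)}
sugar_lid (array([ 4.53429216e+02, -1.00178945e+02, -2.99910534e-02]), np.float64(0.02048104541046592))
tea_box (array([ 6.18371654e+02, -2.63345511e+02,  2.60503781e-01]), np.float64(0.023476466249163497))
6195 [-0.01939829  0.02387285  0.05899274] 0.059367826084339714
```

View pics/w3.png

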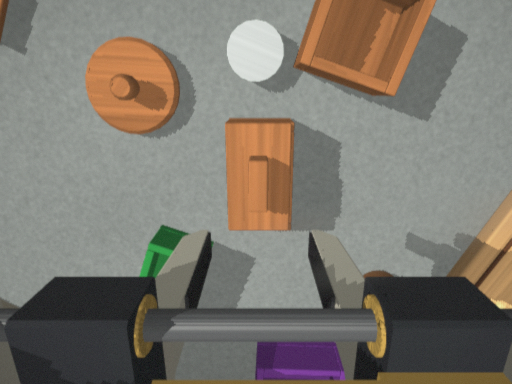

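Butter lid seated: flange level at z≈59 mm, flat (view: lid at (260,175)). Next, the sugar lid.

Call:
arm_command([
  {"x": 0, "y": 0.06, "z": 0, "rx": 0, "ry": 0, "rz": -0.06, "claw": 100},
  {"x": 0, "y": 0.13, "z": 0, "rx": 0, "ry": 0, "rz": -0.12, "claw": 100},
  {"x": 0.005, "y": 0.2, "z": 0, "rx": 0, "ry": 0, "rz": -0.18, "claw": 100},
  {"x": 0.009, "y": 0.27, "z": 0, "rx": 0, "ry": 0, "rz": -0.24, "claw": 100},
  {"x": 0.009, "y": 0.32, "z": 0, "rx": 0, "ry": 0, "rz": -0.285, "claw": 100},
  {"x": 0.009, "y": 0.32, "z": -0.08, "rx": 0, "ry": 0, "rz": -0.285, "claw": 100},
  {"x": 0.009, "y": 0.32, "z": -0.16, "rx": 0, "ry": 0, "rz": -0.285, "claw": 100},
  {"x": 0.009, "y": 0.32, "z": -0.24, "rx": 0, "ry": 0, "rz": -0.285, "claw": 100},
  {"x": 0.009, "y": 0.32, "z": -0.3, "rx": 0, "ry": 0, "rz": -0.285, "claw": 100},
  {"x": 0.009, "y": 0.32, "z": -0.32, "rx": 0, "ry": 0, "rz": -0.285, "claw": 100},
])

```text
t: 7.0
tool_pos: [0.4507, -0.0971, 0.0444]
orientation: [-3.139, -0.003, 0.012]
force: [-1.6, 1.2, -0.7]
opening: 0.0565
gripper_force: 0.0
```

Call:
arm_command([
  {"x": 0, "y": 0, "z": -0.02, "rx": 0, "ry": 0, "rz": 0, "claw": 100},
  {"x": 0, "y": 0, "z": -0.025, "rx": 0, "ry": 0, "rz": 0, "claw": 100},
  {"x": 0, "y": 0, "z": -0.025, "rx": 0, "ry": 0, "rz": 0, "claw": 255},
  {"x": 0, "y": 0, "z": -0.025, "rx": 0, "ry": 0, "rz": 0, "claw": 255},
  {"x": 0, "y": 0, "z": -0.025, "rx": 0, "ry": 0, "rz": 0, "claw": 255},
  {"x": 0, "y": 0, "z": -0.025, "rx": 0, "ry": 0, "rz": 0, "claw": 255},
  {"x": 0, "y": 0, "z": -0.025, "rx": 0, "ry": 0, "rz": 0, "claw": 255},
  {"x": 0, "y": 0, "z": -0.025, "rx": 0, "ry": 0, "rz": 0, "claw": 255},
  {"x": 0, "y": 0, "z": -0.025, "rx": 0, "ry": 0, "rz": 0, "claw": 255},
  {"x": 0, "y": 0, "z": -0.025, "rx": 0, "ry": 0, "rz": 0, "claw": 255},
])

```text
t: 7.83
tool_pos: [0.4552, -0.0987, 0.038]
orientation: [3.141, 0.003, 0.002]
force: [-0.2, -0.6, 5.9]
opening: 0.024
gripper_force: 25.0
```

Call:
arm_command([
  {"x": 0, "y": 0, "z": 0.04, "rx": 0, "ry": 0, "rz": 0, "claw": 255},
  {"x": 0, "y": 0, "z": 0.1, "rx": 0, "ry": 0, "rz": 0, "claw": 255},
  {"x": 0, "y": 0, "z": 0.16, "rx": 0, "ry": 0, "rz": 0, "claw": 255},
  {"x": 0.02, "y": 0.039, "z": 0.2, "rx": 0, "ry": 0, "rz": 0, "claw": 255},
  {"x": 0.055, "y": 0.107, "z": 0.22, "rx": 0, "ry": 0, "rz": 0, "claw": 255},
  {"x": 0.09, "y": 0.175, "z": 0.22, "rx": 0, "ry": 0, "rz": 0, "claw": 255},
  {"x": 0.125, "y": 0.243, "z": 0.22, "rx": 0, "ry": 0, "rz": 0, "claw": 255},
  {"x": 0.16, "y": 0.311, "z": 0.22, "rx": 0, "ry": 0, "rz": 0, "claw": 255},
  {"x": 0.195, "y": 0.379, "z": 0.22, "rx": 0, "ry": 0, "rz": 0, "claw": 255},
  {"x": 0.23, "y": 0.447, "z": 0.22, "rx": 0, "ry": 0, "rz": 0, "claw": 255},
])

```text
t: 8.67
tool_pos: [0.5697, 0.1269, 0.1467]
orientation: [3.141, 0.003, -0.001]
force: [0.6, -1.0, -0.4]
opening: 0.0243
gripper_force: 25.0
```

Call:
arm_command([
  {"x": 0.035, "y": 0.068, "z": 0, "rx": 0, "ry": 0, "rz": 0, "claw": 255},
  {"x": 0.07, "y": 0.136, "z": 0, "rx": 0, "ry": 0, "rz": 0, "claw": 255},
  {"x": 0.105, "y": 0.204, "z": 0, "rx": 0, "ry": 0, "rz": 0, "claw": 255},
  {"x": 0.13, "y": 0.255, "z": 0, "rx": 0, "ry": 0, "rz": 0, "claw": 255},
  {"x": 0.142, "y": 0.274, "z": 0, "rx": 0, "ry": 0, "rz": 0, "claw": 255},
  {"x": 0.142, "y": 0.274, "z": 0, "rx": 0, "ry": 0, "rz": 0, "claw": 255},
  {"x": 0.142, "y": 0.274, "z": 0, "rx": 0, "ry": 0, "rz": 0, "claw": 255},
  {"x": 0.142, "y": 0.274, "z": 0, "rx": 0, "ry": 0, "rz": 0, "claw": 255},
])

```text
t: 9.33
tool_pos: [0.6399, 0.2611, 0.1465]
orientation: [3.141, 0.002, -0.002]
force: [0.7, -0.1, -2.0]
opening: 0.0241
gripper_force: 25.0
```

```bash
python3 - <<'E'
from h import *
import fitc
print({k:np.round(v,4) for k,v in robot.read_state().items() if k in('tool_pos','orientation','force','opening','t')})
snap('wrist','w4')
for n in('sugar_pot','salt_pot'):print(n,fitc.fit('w4',n))
E
```

```text
{'t': np.float64(9.3333), 'tool_pos': array([0.6399, 0.2611, 0.1465]), 'orientation': array([ 3.1408e+00,  2.3000e-03, -1.9000e-03]), 'force': array([ 0.7215, -0.1159, -2.004 ]), 'opening': np.float64(0.0241)}
sugar_pot (array([ 6.40696106e+02,  2.61956839e+02, -1.06381060e-01]), np.float64(0.5633003909391646))
salt_pot (array([ 4.74499726e+02,  2.61057885e+02, -1.41846077e-01]), np.float64(0.32474972874233404))
```

View pics/w4.png

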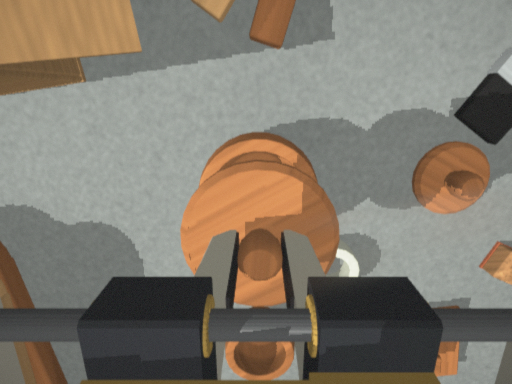

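The lid (181–339) sits centred over the sugar pot's rim (200–316). Lowering.

Call:
arm_command([
  {"x": 0, "y": 0, "z": -0.05, "rx": 0, "ry": 0, "rz": 0, "claw": 255},
  {"x": 0, "y": 0, "z": -0.085, "rx": 0, "ry": 0, "rz": 0, "claw": 255},
  {"x": 0, "y": 0, "z": -0.1, "rx": 0, "ry": 0, "rz": 0, "claw": 255},
  {"x": 0, "y": 0, "z": -0.108, "rx": 0, "ry": 0, "rz": 0, "claw": 255},
  {"x": 0, "y": 0, "z": -0.11, "rx": 0, "ry": 0, "rz": 0, "claw": 255},
  {"x": 0, "y": 0, "z": -0.11, "rx": 0, "ry": 0, "rz": 0, "claw": 255},
])

```text
t: 9.88
tool_pos: [0.6408, 0.2617, 0.093]
orientation: [-3.141, -0.002, -0.001]
force: [-0.6, -0.2, -1.4]
opening: 0.0241
gripper_force: 25.0
```

Call:
arm_command([
  {"x": 0, "y": 0, "z": -0.004, "rx": 0, "ry": 0, "rz": 0, "claw": 255},
  {"x": 0, "y": 0, "z": -0.008, "rx": 0, "ry": 0, "rz": 0, "claw": 255},
  {"x": 0, "y": 0, "z": -0.01, "rx": 0, "ry": 0, "rz": 0, "claw": 255},
  {"x": 0, "y": 0, "z": -0.01, "rx": 0, "ry": 0, "rz": 0, "claw": 255},
  {"x": 0, "y": 0, "z": -0.01, "rx": 0, "ry": 0, "rz": 0, "claw": 255},
])

```text
t: 10.3
tool_pos: [0.6409, 0.2622, 0.088]
orientation: [-3.141, -0.003, -0.001]
force: [-1.1, -0.7, 4.0]
opening: 0.024
gripper_force: 25.0
```

Call:
arm_command([
  {"x": 0, "y": 0, "z": 0, "rx": 0, "ry": 0, "rz": 0, "claw": 100},
  {"x": 0, "y": 0, "z": 0, "rx": 0, "ry": 0, "rz": 0, "claw": 100},
  {"x": 0, "y": 0, "z": 0, "rx": 0, "ry": 0, "rz": 0, "claw": 100},
  {"x": 0, "y": 0, "z": 0.03, "rx": 0, "ry": 0, "rz": 0, "claw": 100},
  {"x": 0, "y": 0, "z": 0.09, "rx": 0, "ry": 0, "rz": 0, "claw": 100},
  {"x": 0, "y": 0, "z": 0.15, "rx": 0, "ry": 0, "rz": 0, "claw": 100},
  {"x": 0, "y": 0, "z": 0.2, "rx": 0, "ry": 0, "rz": 0, "claw": 100},
  {"x": 0, "y": 0, "z": 0.2, "rx": 0, "ry": 0, "rz": 0, "claw": 100},
])

```text
t: 10.97
tool_pos: [0.6438, 0.2631, 0.1963]
orientation: [-3.138, -0.003, -0.017]
force: [0.9, 0.5, 1.5]
opening: 0.0562
gripper_force: 0.0
```

```bash
cat > chk.py <<'E'
from h import *
import fitc,sys
def chk(f,x,y,zt,r):
    p,W=cloud(f);X=W.reshape(-1,3);m=(np.hypot(X[:,0]-x,X[:,1]-y)<r)&(abs(X[:,2]-zt)<.014);q=X[m]
    A=np.c_[q[:,:2]-[x,y],np.ones(len(q))];print(len(q),'plane',np.round(np.linalg.lstsq(A,q[:,2],rcond=None)[0],4),'med z',np.median(q[:,2]).round(4),'want',zt)
def st(): print({k:np.round(v,4) for k,v in robot.read_state().items() if k in('t','tool_pos','orientation','force','opening')})
E
python3 - <<'E'
from chk import *
st();snap('wrist','w5');chk('w5',.641,.262,.067,.045)
for n in('salt_lid','salt_pot'):print(n,fitc.fit('w5',n))
E
```

```text
{'t': np.float64(10.9667), 'tool_pos': array([0.6438, 0.2631, 0.1963]), 'orientation': array([-3.138e+00, -2.900e-03, -1.710e-02]), 'force': array([0.9065, 0.4539, 1.4764]), 'opening': np.float64(0.0562)}
6403 plane [-0.0045  0.0008  0.0674] med z 0.0674 want 0.067
salt_lid (array([ 6.47599999e+02,  8.50532641e+01, -8.31421203e-02]), np.float64(0.021267826421464353))
salt_pot (array([ 4.73332142e+02,  2.60959003e+02, -1.36799054e-01]), np.float64(0.4548967222757577))
```

Call:
arm_command([
  {"x": 0.0, "y": -0.06, "z": 0, "rx": 0, "ry": 0, "rz": 0, "claw": 100},
  {"x": 0.005, "y": -0.13, "z": 0, "rx": 0, "ry": 0, "rz": 0, "claw": 100},
  {"x": 0.011, "y": -0.2, "z": 0, "rx": 0, "ry": 0, "rz": 0, "claw": 100},
  {"x": 0.011, "y": -0.27, "z": 0, "rx": 0, "ry": 0, "rz": 0, "claw": 100},
  {"x": 0.011, "y": -0.33, "z": 0, "rx": 0, "ry": 0, "rz": 0, "claw": 100},
  {"x": 0.011, "y": -0.36, "z": -0.05, "rx": 0, "ry": 0, "rz": 0, "claw": 100},
  {"x": 0.011, "y": -0.36, "z": -0.12, "rx": 0, "ry": 0, "rz": 0, "claw": 100},
  {"x": 0.011, "y": -0.36, "z": -0.19, "rx": 0, "ry": 0, "rz": 0, "claw": 100},
  {"x": 0.011, "y": -0.36, "z": -0.25, "rx": 0, "ry": 0, "rz": 0, "claw": 100},
  {"x": 0.011, "y": -0.36, "z": -0.28, "rx": 0, "ry": 0, "rz": 0, "claw": 100},
])

```text
t: 11.85
tool_pos: [0.6422, 0.0815, 0.0415]
orientation: [3.141, 0.002, -0.012]
force: [-1.4, 0.1, -0.2]
opening: 0.0563
gripper_force: 0.0
```

Call:
arm_command([
  {"x": 0, "y": 0, "z": -0.015, "rx": 0, "ry": 0, "rz": 0, "claw": 100},
  {"x": 0, "y": 0, "z": -0.019, "rx": 0, "ry": 0, "rz": 0, "claw": 100},
  {"x": 0, "y": 0, "z": -0.019, "rx": 0, "ry": 0, "rz": 0, "claw": 255},
  {"x": 0, "y": 0, "z": -0.019, "rx": 0, "ry": 0, "rz": 0, "claw": 255},
  {"x": 0, "y": 0, "z": -0.019, "rx": 0, "ry": 0, "rz": 0, "claw": 255},
  {"x": 0, "y": 0, "z": -0.019, "rx": 0, "ry": 0, "rz": 0, "claw": 255},
  {"x": 0, "y": 0, "z": -0.019, "rx": 0, "ry": 0, "rz": 0, "claw": 255},
  {"x": 0, "y": 0, "z": -0.019, "rx": 0, "ry": 0, "rz": 0, "claw": 255},
  {"x": 0, "y": 0, "z": -0.019, "rx": 0, "ry": 0, "rz": 0, "claw": 255},
  {"x": 0, "y": 0, "z": -0.019, "rx": 0, "ry": 0, "rz": 0, "claw": 255},
])

```text
t: 12.68
tool_pos: [0.6467, 0.082, 0.0387]
orientation: [-3.142, -0.003, -0.003]
force: [0.4, -0.7, 7.0]
opening: 0.0239
gripper_force: 25.0
```

Call:
arm_command([
  {"x": 0, "y": 0, "z": 0.04, "rx": 0, "ry": 0, "rz": 0, "claw": 255},
  {"x": 0, "y": 0, "z": 0.1, "rx": 0, "ry": 0, "rz": 0, "claw": 255},
  {"x": -0.02, "y": 0.02, "z": 0.16, "rx": 0, "ry": 0, "rz": 0, "claw": 255},
  {"x": -0.07, "y": 0.071, "z": 0.2, "rx": 0, "ry": 0, "rz": 0, "claw": 255},
  {"x": -0.12, "y": 0.122, "z": 0.2, "rx": 0, "ry": 0, "rz": 0, "claw": 255},
  {"x": -0.17, "y": 0.173, "z": 0.2, "rx": 0, "ry": 0, "rz": 0, "claw": 255},
  {"x": -0.22, "y": 0.224, "z": 0.2, "rx": 0, "ry": 0, "rz": 0, "claw": 255},
  {"x": -0.27, "y": 0.275, "z": 0.2, "rx": 0, "ry": 0, "rz": 0, "claw": 255},
  {"x": -0.32, "y": 0.326, "z": 0.2, "rx": 0, "ry": 0, "rz": 0, "claw": 255},
  {"x": -0.351, "y": 0.357, "z": 0.2, "rx": 0, "ry": 0, "rz": 0, "claw": 255},
])

```text
t: 13.52
tool_pos: [0.4678, 0.2624, 0.1373]
orientation: [-3.141, -0.005, 0.002]
force: [-0.5, 1.2, -0.6]
opening: 0.0237
gripper_force: 25.0
```

Call:
arm_command([
  {"x": 0, "y": 0, "z": -0.05, "rx": 0, "ry": 0, "rz": 0, "claw": 255},
  {"x": 0, "y": 0, "z": -0.05, "rx": 0, "ry": 0, "rz": 0, "claw": 255},
  {"x": 0, "y": 0, "z": -0.05, "rx": 0, "ry": 0, "rz": 0, "claw": 255},
  {"x": 0, "y": 0, "z": -0.05, "rx": 0, "ry": 0, "rz": 0, "claw": 255},
])

```text
t: 13.85
tool_pos: [0.4707, 0.26, 0.1129]
orientation: [3.141, 0.002, -0.001]
force: [0.0, -0.2, 0.3]
opening: 0.0237
gripper_force: 25.0
```

```bash
python3 - <<'E'
from chk import *
st();snap('wrist','w6')
p=cv2.imread('pics/w6.png')[150:384,140:400];cv2.imwrite('pics/w6c.png',cv2.resize(p,(780,702)[:2] and (660,594),interpolation=2))
# predicted outlines: pot rim at (.4705,.2606,.044), lid flange top at tool+...
c=np.load('pics/w6.npz');R=cv2.Rodrigues(c['R'])[0]
def pr(P):
    q=(P-c['o'])@R;return np.c_[c['K'][0,2]+c['K'][0,0]*q[:,0]/-q[:,2],c['K'][1,2]-c['K'][1,1]*q[:,1]/-q[:,2]]
t=robot.read_state()['tool_pos']
for lab,ce,r in(('pot',(.4705,.2606,.044),.035),('lid',(t[0],t[1],t[2]-.0387+.017),.035)):
    P=np.array([[ce[0]+r*np.cos(a),ce[1]+r*np.sin(a),ce[2]] for a in np.linspace(0,6.28,73)]);u=pr(P);print(lab,'left',u[:,0].min(),'right',u[:,0].max(),'top',u[:,1].min())
E
```

```text
{'t': np.float64(13.85), 'tool_pos': array([0.4707, 0.26  , 0.1129]), 'orientation': array([ 3.1412e+00,  1.9000e-03, -8.0000e-04]), 'force': array([ 0.0118, -0.1556,  0.3015]), 'opening': np.float64(0.0237)}
pot left 211.68962452716892 right 305.62396914323574 top 163.48724613991132
lid left 201.09875430177067 right 317.61963958916954 top 180.55471038676677
```

View pics/w6c.png

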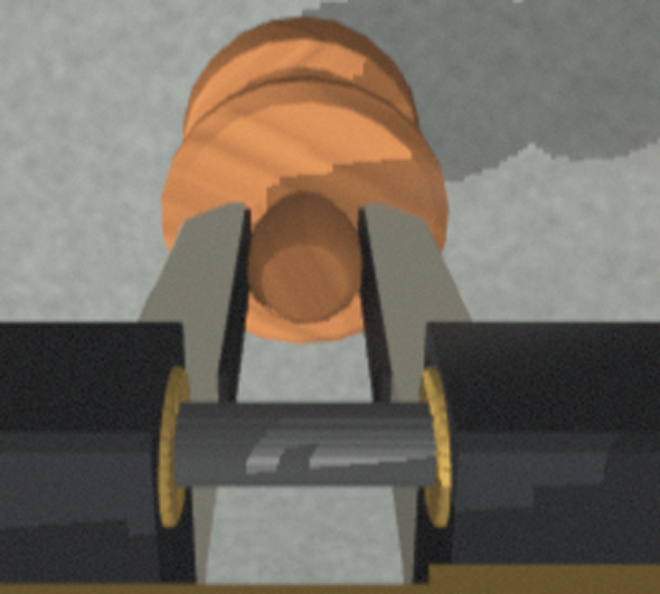

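Lid (203–316 px) over the salt pot rim (212–304), centred within about 1 mm. Lowering.

Call:
arm_command([
  {"x": 0, "y": 0, "z": -0.03, "rx": 0, "ry": 0, "rz": 0, "claw": 255},
  {"x": 0, "y": 0, "z": -0.052, "rx": 0, "ry": 0, "rz": 0, "claw": 255},
  {"x": 0, "y": 0, "z": -0.062, "rx": 0, "ry": 0, "rz": 0, "claw": 255},
  {"x": 0, "y": 0, "z": -0.068, "rx": 0, "ry": 0, "rz": 0, "claw": 255},
  {"x": 0, "y": 0, "z": -0.068, "rx": 0, "ry": 0, "rz": 0, "claw": 255},
  {"x": 0, "y": 0, "z": -0.068, "rx": 0, "ry": 0, "rz": 0, "claw": 255},
])

```text
t: 14.4
tool_pos: [0.4707, 0.2604, 0.0788]
orientation: [3.142, 0.002, -0.0]
force: [0.1, 0.3, -0.6]
opening: 0.0242
gripper_force: 25.0
```

Call:
arm_command([
  {"x": 0, "y": 0, "z": -0.004, "rx": 0, "ry": 0, "rz": 0, "claw": 255},
  {"x": 0, "y": 0, "z": -0.007, "rx": 0, "ry": 0, "rz": 0, "claw": 255},
  {"x": 0, "y": 0, "z": -0.009, "rx": 0, "ry": 0, "rz": 0, "claw": 255},
  {"x": 0, "y": 0, "z": -0.009, "rx": 0, "ry": 0, "rz": 0, "claw": 255},
  {"x": 0, "y": 0, "z": -0.009, "rx": 0, "ry": 0, "rz": 0, "claw": 255},
])

```text
t: 14.82
tool_pos: [0.4708, 0.2606, 0.0747]
orientation: [-3.141, -0.003, -0.001]
force: [-0.4, -0.8, 3.5]
opening: 0.0238
gripper_force: 25.0
```

Call:
arm_command([
  {"x": 0, "y": 0, "z": 0, "rx": 0, "ry": 0, "rz": 0, "claw": 100},
  {"x": 0, "y": 0, "z": 0, "rx": 0, "ry": 0, "rz": 0, "claw": 100},
  {"x": 0, "y": 0, "z": 0, "rx": 0, "ry": 0, "rz": 0, "claw": 100},
  {"x": 0, "y": 0, "z": 0.03, "rx": 0, "ry": 0, "rz": 0, "claw": 100},
  {"x": 0, "y": 0, "z": 0.09, "rx": 0, "ry": 0, "rz": 0, "claw": 100},
  {"x": 0, "y": 0, "z": 0.16, "rx": 0, "ry": 0, "rz": 0, "claw": 100},
  {"x": 0, "y": 0, "z": 0.2, "rx": 0, "ry": 0, "rz": 0, "claw": 100},
  {"x": 0, "y": 0, "z": 0.2, "rx": 0, "ry": 0, "rz": 0, "claw": 100},
])

```text
t: 15.48
tool_pos: [0.4734, 0.2618, 0.1801]
orientation: [-3.138, -0.003, -0.013]
force: [0.9, 0.1, 0.6]
opening: 0.0565
gripper_force: 0.0
```

```bash
python3 - <<'E'
from chk import *
st();snap('wrist','w7');chk('w7',.471,.2605,.053,.03)
print(fitc.fit('w7','tea_lid'))
E
```

```text
{'t': np.float64(15.4833), 'tool_pos': array([0.4734, 0.2618, 0.1801]), 'orientation': array([-3.1379e+00, -3.0000e-03, -1.2900e-02]), 'force': array([0.8911, 0.0587, 0.5667]), 'opening': np.float64(0.0565)}
2487 plane [0.0025 0.0013 0.0536] med z 0.0534 want 0.053
(array([4.54716855e+02, 8.66170458e+01, 1.33760999e-01]), np.float64(0.011754758881905232))
```

Call:
arm_command([
  {"x": -0.01, "y": -0.06, "z": 0, "rx": 0, "ry": 0, "rz": 0.03, "claw": 100},
  {"x": -0.02, "y": -0.13, "z": 0, "rx": 0, "ry": 0, "rz": 0.067, "claw": 100},
  {"x": -0.033, "y": -0.2, "z": 0, "rx": 0, "ry": 0, "rz": 0.067, "claw": 100},
  {"x": -0.033, "y": -0.27, "z": 0, "rx": 0, "ry": 0, "rz": 0.067, "claw": 100},
  {"x": -0.033, "y": -0.33, "z": 0, "rx": 0, "ry": 0, "rz": 0.067, "claw": 100},
  {"x": -0.033, "y": -0.351, "z": 0, "rx": 0, "ry": 0, "rz": 0.067, "claw": 100},
  {"x": -0.033, "y": -0.351, "z": 0, "rx": 0, "ry": 0, "rz": 0.067, "claw": 100},
])

```text
t: 16.12
tool_pos: [0.4533, 0.083, 0.1727]
orientation: [3.134, 0.208, -0.003]
force: [0.2, 0.7, -0.3]
opening: 0.0567
gripper_force: 0.0
```

```bash
python3 - <<'E'
from chk import *
st();snap('wrist','w8')
print(fitc.fit('w8','tea_lid'))
E
```

```text
{'t': np.float64(16.1167), 'tool_pos': array([0.4533, 0.083 , 0.1727]), 'orientation': array([ 3.1343e+00,  2.0790e-01, -3.1000e-03]), 'force': array([ 0.1866,  0.6673, -0.2781]), 'opening': np.float64(0.0567)}
(array([4.53919497e+02, 8.50816652e+01, 1.33447614e-01]), np.float64(0.011917684896286225))
```

Call:
arm_command([
  {"x": 0, "y": 0, "z": -0.06, "rx": 0, "ry": 0, "rz": 0, "claw": 100},
  {"x": 0, "y": 0, "z": -0.13, "rx": 0, "ry": 0, "rz": 0, "claw": 100},
  {"x": 0, "y": 0, "z": -0.2, "rx": 0, "ry": 0, "rz": 0, "claw": 100},
  {"x": 0, "y": 0, "z": -0.25, "rx": 0, "ry": 0, "rz": 0, "claw": 100},
  {"x": 0, "y": 0, "z": -0.268, "rx": 0, "ry": 0, "rz": 0, "claw": 100},
  {"x": 0, "y": 0, "z": -0.273, "rx": 0, "ry": 0, "rz": 0, "claw": 100},
  {"x": 0, "y": 0, "z": -0.273, "rx": 0, "ry": 0, "rz": 0, "claw": 100},
])

```text
t: 16.75
tool_pos: [0.4538, 0.0859, 0.0375]
orientation: [-3.134, -0.215, 0.002]
force: [0.1, -0.2, 1.2]
opening: 0.0566
gripper_force: 0.0
```

Call:
arm_command([
  {"x": 0, "y": 0, "z": 0, "rx": 0, "ry": 0, "rz": 0, "claw": 255},
  {"x": 0, "y": 0, "z": 0, "rx": 0, "ry": 0, "rz": 0, "claw": 255},
  {"x": 0, "y": 0, "z": 0, "rx": 0, "ry": 0, "rz": 0, "claw": 255},
  {"x": 0, "y": 0, "z": 0, "rx": 0, "ry": 0, "rz": 0, "claw": 255},
  {"x": 0, "y": 0, "z": 0, "rx": 0, "ry": 0, "rz": 0, "claw": 255},
  {"x": 0, "y": 0, "z": 0, "rx": 0, "ry": 0, "rz": 0, "claw": 255},
  {"x": 0, "y": 0, "z": 0, "rx": 0, "ry": 0, "rz": 0, "claw": 255},
  {"x": 0, "y": 0, "z": 0, "rx": 0, "ry": 0, "rz": 0, "claw": 255},
  {"x": 0, "y": 0, "z": 0, "rx": 0, "ry": 0, "rz": 0, "claw": 255},
])

```text
t: 17.5
tool_pos: [0.4544, 0.085, 0.0382]
orientation: [3.134, 0.213, 0.001]
force: [-0.3, 0.2, 6.2]
opening: 0.0221
gripper_force: 25.0
```

Call:
arm_command([
  {"x": 0, "y": 0, "z": 0.04, "rx": 0, "ry": 0, "rz": 0, "claw": 255},
  {"x": 0, "y": 0, "z": 0.1, "rx": 0, "ry": 0, "rz": 0, "claw": 255},
  {"x": 0, "y": 0, "z": 0.16, "rx": 0, "ry": 0, "rz": 0, "claw": 255},
  {"x": 0.02, "y": -0.042, "z": 0.2, "rx": 0, "ry": 0, "rz": 0.02, "claw": 255},
  {"x": 0.05, "y": -0.105, "z": 0.22, "rx": 0, "ry": 0, "rz": 0.04, "claw": 255},
  {"x": 0.083, "y": -0.175, "z": 0.22, "rx": 0, "ry": 0, "rz": 0.061, "claw": 255},
  {"x": 0.116, "y": -0.244, "z": 0.22, "rx": 0, "ry": 0, "rz": 0.061, "claw": 255},
  {"x": 0.149, "y": -0.313, "z": 0.22, "rx": 0, "ry": 0, "rz": 0.061, "claw": 255},
  {"x": 0.182, "y": -0.383, "z": 0.22, "rx": 0, "ry": 0, "rz": 0.061, "claw": 255},
  {"x": 0.215, "y": -0.452, "z": 0.22, "rx": 0, "ry": 0, "rz": 0.061, "claw": 255},
])

```text
t: 18.33
tool_pos: [0.5617, -0.1428, 0.147]
orientation: [-3.115, -0.404, 0.001]
force: [1.4, 0.7, -0.7]
opening: 0.0216
gripper_force: 25.0
```

Call:
arm_command([
  {"x": 0.033, "y": -0.069, "z": 0, "rx": 0, "ry": 0, "rz": 0, "claw": 255},
  {"x": 0.066, "y": -0.139, "z": 0, "rx": 0, "ry": 0, "rz": 0, "claw": 255},
  {"x": 0.095, "y": -0.2, "z": 0, "rx": 0, "ry": 0, "rz": 0, "claw": 255},
  {"x": 0.11, "y": -0.232, "z": 0, "rx": 0, "ry": 0, "rz": 0, "claw": 255},
  {"x": 0.115, "y": -0.242, "z": -0.03, "rx": 0, "ry": 0, "rz": 0, "claw": 255},
  {"x": 0.115, "y": -0.242, "z": -0.03, "rx": 0, "ry": 0, "rz": 0, "claw": 255},
  {"x": 0.115, "y": -0.242, "z": -0.03, "rx": 0, "ry": 0, "rz": 0, "claw": 255},
  {"x": 0.115, "y": -0.242, "z": -0.03, "rx": 0, "ry": 0, "rz": 0, "claw": 255},
])

```text
t: 19.0
tool_pos: [0.6181, -0.2601, 0.1314]
orientation: [-3.114, -0.405, 0.003]
force: [0.4, 1.0, -0.8]
opening: 0.0217
gripper_force: 25.0
```

```bash
python3 - <<'E'
from chk import *
st();snap('wrist','w9')
E
```

```text
{'t': np.float64(19.0), 'tool_pos': array([ 0.6181, -0.2601,  0.1314]), 'orientation': array([-3.1135e+00, -4.0530e-01,  3.1000e-03]), 'force': array([ 0.35  ,  1.0177, -0.7731]), 'opening': np.float64(0.0217)}
```

View pics/w9.png

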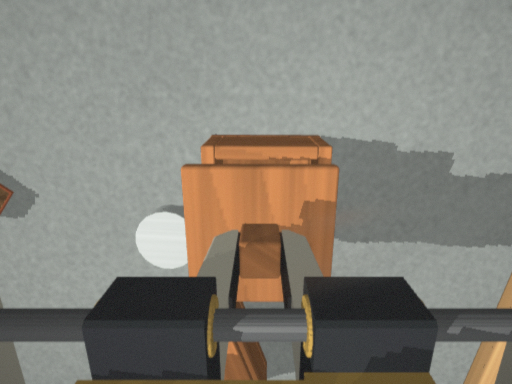

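The lid spans 183–338 and the box 202–331: the yaw matches and the box sits slightly to −y, so I'll shift −1 mm while lowering.

Call:
arm_command([
  {"x": 0, "y": -0.002, "z": -0.03, "rx": 0, "ry": 0, "rz": 0, "claw": 255},
  {"x": 0, "y": -0.002, "z": -0.055, "rx": 0, "ry": 0, "rz": 0, "claw": 255},
  {"x": 0, "y": -0.002, "z": -0.067, "rx": 0, "ry": 0, "rz": 0, "claw": 255},
  {"x": 0, "y": -0.002, "z": -0.074, "rx": 0, "ry": 0, "rz": 0, "claw": 255},
  {"x": 0, "y": -0.002, "z": -0.076, "rx": 0, "ry": 0, "rz": 0, "claw": 255},
  {"x": 0, "y": -0.002, "z": -0.076, "rx": 0, "ry": 0, "rz": 0, "claw": 255},
])

```text
t: 19.55
tool_pos: [0.6187, -0.2628, 0.094]
orientation: [-3.115, -0.404, 0.001]
force: [0.6, -0.2, -0.9]
opening: 0.022
gripper_force: 25.0
```

Call:
arm_command([
  {"x": 0, "y": 0, "z": -0.004, "rx": 0, "ry": 0, "rz": 0, "claw": 255},
  {"x": 0, "y": 0, "z": -0.007, "rx": 0, "ry": 0, "rz": 0, "claw": 255},
  {"x": 0, "y": 0, "z": -0.01, "rx": 0, "ry": 0, "rz": 0, "claw": 255},
  {"x": 0, "y": 0, "z": -0.01, "rx": 0, "ry": 0, "rz": 0, "claw": 255},
  {"x": 0, "y": 0, "z": -0.01, "rx": 0, "ry": 0, "rz": 0, "claw": 255},
])

```text
t: 19.97
tool_pos: [0.6194, -0.2633, 0.0902]
orientation: [3.115, 0.404, 0.002]
force: [0.6, -0.7, 0.9]
opening: 0.0218
gripper_force: 25.0
```

Seated height reached. Release, rise, back away, and check all four.

Call:
arm_command([
  {"x": 0, "y": 0, "z": 0, "rx": 0, "ry": 0, "rz": 0, "claw": 100},
  {"x": 0, "y": 0, "z": 0, "rx": 0, "ry": 0, "rz": 0, "claw": 100},
  {"x": 0, "y": 0, "z": 0, "rx": 0, "ry": 0, "rz": 0, "claw": 100},
  {"x": 0, "y": 0, "z": 0.04, "rx": 0, "ry": 0, "rz": 0, "claw": 100},
  {"x": 0, "y": 0, "z": 0.1, "rx": 0, "ry": 0, "rz": 0, "claw": 100},
  {"x": 0, "y": 0, "z": 0.17, "rx": 0, "ry": 0, "rz": 0, "claw": 100},
  {"x": 0, "y": 0, "z": 0.24, "rx": 0, "ry": 0, "rz": 0, "claw": 100},
  {"x": 0, "y": 0, "z": 0.3, "rx": 0, "ry": 0, "rz": 0, "claw": 100},
  {"x": 0, "y": 0, "z": 0.3, "rx": 0, "ry": 0, "rz": 0, "claw": 100},
  {"x": 0, "y": 0, "z": 0.3, "rx": 0, "ry": 0, "rz": 0, "claw": 100},
])

```text
t: 20.8
tool_pos: [0.6204, -0.2637, 0.243]
orientation: [3.112, 0.403, 0.007]
force: [0.4, -0.0, -1.0]
opening: 0.0566
gripper_force: 0.0
```

```bash
python3 - <<'E'
from chk import *
st();snap('wrist','w10');chk('w10',.6195,-.263,.069,.04);chk('w10',.4502,-.2586,.059,.03)
snap('scene','s10')
E
```

```text
{'t': np.float64(20.8), 'tool_pos': array([ 0.6204, -0.2637,  0.243 ]), 'orientation': array([3.1123, 0.4034, 0.0074]), 'force': array([ 0.3958, -0.0203, -1.0406]), 'opening': np.float64(0.0566)}
3799 plane [0.0024 0.0011 0.0695] med z 0.0694 want 0.069
815 plane [0.0597 0.0393 0.0602] med z 0.0595 want 0.059
```

View pics/s10.png

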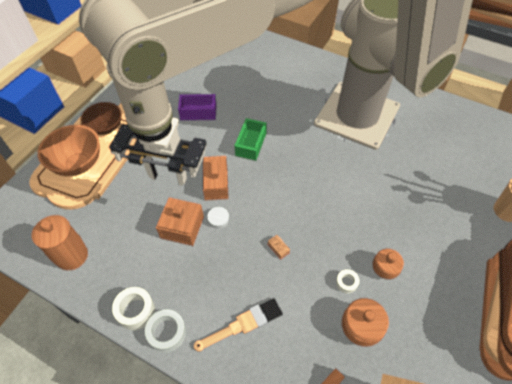

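View pics/w10.png

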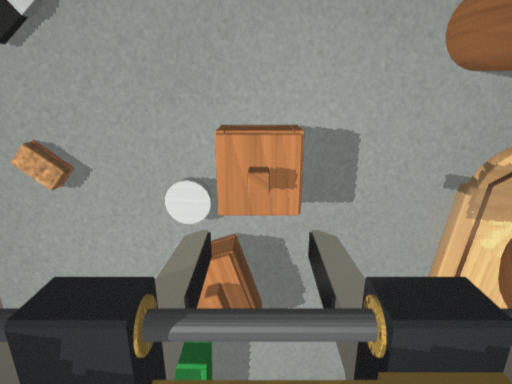

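All four lids are on and flat in the views: scene (180,218), (215,175), (388,262), (366,320). The bottle is hidden behind the wrist, so I'll check it by depth from the top camera and then hand in.

```bash
python3 - <<'E'
from chk import *
snap('top','t11')
for f in('top0','t11'):
    p,W=cloud(f);q=W[185:225,365:415].reshape(-1,3);q=q[(q[:,2]>.14)&(q[:,2]<.18)];print('bottle',len(q),np.round(q.mean(0),3) if len(q) else '')
chk('s10',.4529,-.2586,.059,.03);chk('t11',.4475,-.2586,.059,.03)
E
```

```text
bottle 138 [ 0.392 -0.476  0.166]
bottle 139 [ 0.392 -0.475  0.166]
205 plane [0.0491 0.0302 0.0591] med z 0.0587 want 0.059
0 plane [0. 0. 0.] med z nan want 0.059
  return _methods._mean(a, axis=axis, dtype=dtype,
  ret = ret.dtype.type(ret / rcount)
```

The bottle is unmoved. The butter lid's plane fit shows a slope that may come from the bar's sides, so I'll recheck with the bar masked out.

```bash
python3 - <<'E'
from chk import *
a=np.radians(32.7)
for f,x,y in(('w3',.4502,-.2586),('s10',.4529,-.2586),('w10',.4502,-.2586)):
    p,W=cloud(f);X=W.reshape(-1,3);dx,dy=X[:,0]-x,X[:,1]-y
    l=np.cos(a)*dx+np.sin(a)*dy;w=-np.sin(a)*dx+np.cos(a)*dy
    for lo in np.arange(-.055,.055,.01):
        r=[]
        for s in(-1,1):
            m=(l>lo)&(l<lo+.01)&(s*w>.014)&(s*w<.028);r.append((int(m.sum()),np.round(np.nanmedian(X[m,2])*1000,1) if m.any() else None))
        print(f,round(lo,3),r)
E
```

```text
w3 -0.055 [(110, np.float64(59.3)), (113, np.float64(59.4))]
w3 -0.045 [(126, np.float64(59.5)), (113, np.float64(59.4))]
w3 -0.035 [(127, np.float64(59.5)), (123, np.float64(59.3))]
w3 -0.025 [(134, np.float64(59.5)), (135, np.float64(59.5))]
w3 -0.015 [(122, np.float64(59.3)), (228, np.float64(60.7))]
w3 -0.005 [(134, np.float64(59.6)), (586, np.float64(227.7))]
w3 0.005 [(137, np.float64(59.4)), (328, np.float64(208.2))]
w3 0.015 [(470, np.float64(309.6)), (407, np.float64(301.1))]
w3 0.025 [(1915, np.float64(300.7)), (1890, np.float64(300.6))]
w3 0.035 [(150, np.float64(59.5)), (139, np.float64(59.5))]
w3 0.045 [(164, np.float64(59.3)), (163, np.float64(59.5))]
s10 -0.055 [(14, np.float64(58.1)), (12, np.float64(59.1))]
s10 -0.045 [(13, np.float64(58.2)), (15, np.float64(59.3))]
s10 -0.035 [(18, np.float64(58.1)), (11, np.float64(59.1))]
s10 -0.025 [(14, np.float64(57.8)), (15, np.float64(59.5))]
s10 -0.015 [(11, np.float64(59.1)), (14, np.float64(59.0))]
s10 -0.005 [(14, np.float64(58.8)), (14, np.float64(58.3))]
s10 0.005 [(16, np.float64(58.6)), (15, np.float64(58.5))]
s10 0.015 [(15, np.float64(59.4)), (21, np.float64(60.4))]
s10 0.025 [(14, np.float64(58.7)), (17, np.float64(59.8))]
s10 0.035 [(76, np.float64(593.3)), (12, np.float64(59.2))]
s10 0.045 [(79, np.float64(56.0)), (53, np.float64(40.5))]
w10 -0.055 [(0, None), (0, None)]
w10 -0.045 [(0, None), (0, None)]
w10 -0.035 [(0, None), (0, None)]
w10 -0.025 [(37, np.float64(59.1)), (0, None)]
w10 -0.015 [(75, np.float64(59.3)), (4, np.float64(58.6))]
w10 -0.005 [(80, np.float64(59.3)), (44, np.float64(59.1))]
w10 0.005 [(79, np.float64(59.2)), (36, np.float64(59.0))]
w10 0.015 [(83, np.float64(59.3)), (17, np.float64(59.4))]
w10 0.025 [(82, np.float64(59.2)), (0, None)]
w10 0.035 [(84, np.float64(59.3)), (0, None)]
w10 0.045 [(97, np.float64(59.2)), (0, None)]
```

Flat at 59 mm all along, so I'm handing in.

```bash
python3 -c "
from plant import robot
print(robot.close_job())"
```

```text
the job is handed in; nothing more can be done
None
```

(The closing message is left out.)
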